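Stop the instrument bath, unlock it and hold its lid open at 60 degrees

TASK

The instrument bath on the counter has finished its cycle. With its lid still shut, press the long bar-shaped key right down (stop) and let it come up, then press the small round key right down (unlock), one key at a time, and leave the big round key alone. Then raise the lid, which has a bar handle on top, to 60 degrees from shut and hold it there so that the steam escapes: it falls shut when let go, so never let it drop, finish while still holding it at that angle, and do not knock the things standing around the bath.

Things in the scene. Friction and masses are not known exactly. Their poses are not given: they have to be found in the camera images.
- bath: the instrument bath, a bench-top machine fixed to the counter, 310 mm deep (its x), 266 mm wide (its y), 130 mm high to the tank's rim; origin under it on the counter, midway across and 150 mm behind its front, x points from its front (the low console with the keys, 115 mm high) to its back (dark blue hinge housing), z up; at an unturned start its front faces the robot
- lid (a joint): opening angle of the lid in rad: 0 shut, grows as the front edge rises, 60 degrees is 1.047, stop at 1.75. The lid is a grey panel 200 x 262 x 12 mm of about 0.6 kg (somewhat varying), hinged along the back edge of the tank, with no catch, spring or stay: it falls shut when let go
- lid_hinge (a point): middle of the lid's hinge axis, fixed on the bath 120 mm behind its origin and 131 mm above the counter; the axis runs along the bath's y; axes as the bath's
- lid_handle (a point): middle of the handle: a round steel bar 12 mm thick, 122 mm long along the bath's y, on end posts 98 mm apart, near the lid's front edge. In the lid's frame it is 180 mm before the hinge axis and 47 mm above it, 29 mm clear of the lid. Lid shut: 178 mm above the counter, 58 mm behind the keys. The bar can turn between fingers pinching it across, so a gripper may keep pointing down
- bar_key_top (a point): middle of the top of the long bar-shaped white key, 34 mm (bath's x) by 11 mm. The three keys stand in a row along the bath's y, 60 mm apart, in any order, on the console 118 mm before the bath's origin, each on a dark 44 mm square plate; key tops are 131 mm above the counter when up and 11 mm above their plates
- small_key_top (a point): middle of the top of the small round white key, 16 mm across
- big_key_top (a point): middle of the top of the big round white key, 32 mm across, which is to be left alone
- bar_key (a joint): travel of the bar-shaped key in m: 0 up, 0.006 fully down; spring return, 1.5 N to start, 5 N fully down
- small_key (a joint): travel of the small round key, the same spring and travel
- big_key (a joint): travel of the big round key, the same spring and travel
- jar_mid (a point): centre of an amber jar, 64 mm across and 110 mm high, loose beside the bath; axes z up
- bowl_mid (a point): centre of a steel bowl, 96 mm across and 45 mm high, loose beside the bath; z up
- carton_mid (a point): centre of a cardboard carton 110 x 70 x 60 mm, loose beside the bath; z up

How it is judged (in metres and radians):
On the way, in this order (a step that is already met when the one before it is completed fails the run):
1. the bar-shaped key is pressed down alone, the lid shut (value of joint bar_key above 0.004 m and value of joint each of small_key, big_key below 0.002 m and value of joint lid below 0.05 rad), for 0.1 s.
2. the bar-shaped key is up again and the small round key is pressed down alone, the lid shut (value of joint small_key above 0.004 m and value of joint each of bar_key, big_key below 0.002 m and value of joint lid below 0.05 rad), for 0.1 s.
3. all keys are up and the lid is being raised by the fingers (value of joint lid above 0.3 rad and contact force between the fingers and lid above 0.3 N and value of joint each of bar_key, small_key, big_key below 0.002 m), for 0.1 s.
At the end, for the whole second after the job is handed in: The lid is held still by the fingers at 60 degrees open, 6 degrees either way (fingers' force on the lid over 0.3 N, lid slower than 0.1 rad/s), nothing else touching it; all keys are up; jar, bowl and carton are within 30 mm of where they stood (value of joint lid between 0.942 and 1.152 rad and velocity of joint lid between -0.1 and 0.1 rad/s and contact force between the fingers and lid above 0.3 N and value of joint each of bar_key, small_key, big_key below 0.002 m and contact force between each of jar, bowl, carton and lid below 0.1 N and distance of each of jar_mid, bowl_mid, carton_mid from where it was at the start of the episode below 0.03 m); the arm keeps its last pose, push and grip.
It fails at once if the big round key is pressed (over 3 mm) (value of joint big_key above 0.003 m).
It fails at once if two keys are down at once (value of joint each of bar_key, small_key above 0.003 m).
It fails at once if the lid drops (falls faster than 2.5 rad/s) (velocity of joint lid below -2.5 rad/s).
It fails at once if the jar, bowl or carton is knocked (moved over 30 mm or tipped) (distance of any of jar_mid, bowl_mid, carton_mid from where it was at the start of the episode above 0.03 m or angle between any of jar_mid, bowl_mid, carton_mid's own z axis and vertical above 0.4 rad).
It also fails if it takes over 53 s, if anything falls off the work surface, if the arm or the gripper's body presses on something with over 40 N, if the wrist force passes 120 N, or if a joint passes its speed limit or range.

ROBOT

A 6-joint arm with a two-finger parallel gripper is mounted at the origin on the work surface. World frame = base frame: x ahead of the robot, y to its left, z up, the work surface at z = 0. Lengths are in mm, angles in rad, forces in N, time in s.
With the tool pointing down it reaches from about 400 to 925 mm from the base axis. Payload 12.5 kg.
Tool frame: the origin (TCP) lies on the centre line of the jaws, within the pads' length; the fingertips stand 14 mm ahead of it and the grasp point (between the pads) lies 5 mm behind it; z points along the fingers, x is the direction in which the jaws open and shut, and the axes are right-handed (so a half turn about z gives the same grasp; the last joint's range is limited). The gripper opens to 95 mm and grips with 3 to 60 N. Pads are 20 mm wide; open, the fingers measure 119 mm over their backs; the gripper's body (75 mm by 180 mm) begins 59 mm behind the grasp point.
Start: joints at [-1.439, 0.491, 1.559, -0, 1.092, -0.106], TCP at [147.25, -607.423, 228.661] pointing down, gripper open.
Joint ranges: [-3.1, 3.1], [-0.84, 2.19], [0.05, 2.79], [-1.13, 4.28], [0.06, 2.93], [-2.69, 2.69]. Speed limits (rad/s): [2.22, 2.22, 2.79, 3.14, 3.14, 3.14].

INTERFACE

Orientations are given as [roll, pitch, yaw] about the fixed x, y, z axes, in that order (R = Rz(yaw) Ry(pitch) Rx(roll)).
In Python, from cell import state, read_camera, job_done gives the robot as it stands.
- The arm moves only by the shell command python3 -m handwheel 'ROWS'. ROWS is JSON, a list of rows, each an object of numbers: "hand": the finger opening in m, from 0 to 0.0951; "x", "y", "z": the shift along the world's x, y, z in m; "spin": the turn about the world's z in units of 5 degrees (1.0 is 5 degrees). In form: [{"hand": .., "x": .., "y": .., "z": .., "spin": ..}, ...]. A call has 1 to 20 rows; each row is the pose to reach, as a shift and turn from the pose commanded when the call began; what a row does not reach only later rows make up. A row lasts 1/12 s, in which the tool goes at most 41.7 mm and 7.16 degrees, less where a joint would pass 70% of its speed; a pose out of reach is approached as far as the arm can. A call with a gripper value outside its range is refused whole. The fingers move at their own pace and stop on an object; the grip force is fixed at half the most. Time passes only in rows, so rows that repeat a pose let the fingers close. It gives the time, the measured TCP pose, the force and the opening at its end, in the units of the state.
- state(): the state, without advancing time (a new reading comes with each control period).
- read_camera(name): name is "scene" or "top" or "wrist"; returns a dict with "img" (420x560x3 uint8, red, green, blue), "fx", "fy", "cx", "cy" (pixels), "D" ([k1, k2, p1, p2, k3] as OpenCV has them; the pictures are not rectified), "T" (4x4, takes a point from camera to world coordinates). Camera axes: x right, y down, z forward; pixel columns grow to the right and rows downward; lengths in mm; the calibration is good to about 2 mm. A picture is of the moment at which its call begins. There is no depth.
- job_done(): hands the job in, once; it reports no verdict.
The state is a dict: "t": time; "joints": joint angles; "qvel": joint speeds; "tau": joint torques, N m; "eef_pos": TCP position; "tcp_rot": TCP orientation; "ft_force": force on the tool from outside, world axes, zero at the start; "moment": the same for the moment, N m; "opening": opening from 0.0 (shut) to 1.0 (fully open).
Only numpy, scipy, OpenCV 4.12 (cv2) and the standard library are available. Lean on these libraries where they do the work, as an engineer would, in place of code of your own. Each camera call takes 0.05 s, during which the arm holds its last target. There are 200 camera calls.

## Working session

There is one attempt and no reset: what is moved stays moved. The work goes in short steps, Python scripts to look and compute and a shell command to move; the robot and the scene stay as the last step left them, time stands still between calls to the robot, and variables do not carry over. Pictures are saved under pics/ and viewed, about 8 in all and at most 12, crops included, and the job is handed in when it is done.

```bash
mkdir -p pics; ls; cat > h.py <<'E'
import numpy as np, cv2
from cell import state, read_camera
def K(c): return np.array([[c["fx"],0,c["cx"]],[0,c["fy"],c["cy"]],[0,0,1.]])
def ray(c,uv):
    p=cv2.undistortPoints(np.array(uv,float).reshape(-1,1,2),K(c),np.array(c["D"],float)).reshape(-1,2)
    T=np.array(c["T"]); d=np.c_[p,np.ones(len(p))]@T[:3,:3].T
    return T[:3,3],d
def plane(c,uv,z):
    o,d=ray(c,uv); return o+d*((z-o[2])/d[:,2])[:,None]
def tri(rs):
    A=np.zeros((3,3));b=np.zeros(3)
    for o,d in rs:
        d=d/np.linalg.norm(d);P=np.eye(3)-np.outer(d,d);A+=P;b+=P@o
    x=np.linalg.solve(A,b)
    return x,[np.linalg.norm((np.eye(3)-np.outer(d,d)/(d@d))@(x-o)) for o,d in rs]
E
python3 - <<'E'
from h import *
import pickle
C={n:read_camera(n) for n in("scene","top","wrist")}
pickle.dump(C,open("c0.pkl","wb"))
for n in C: cv2.imwrite(f"pics/{n}0.png",C[n]["img"][:,:,::-1]); print(n,np.round(C[n]["T"],2).tolist(),C[n]["fx"])
print(state())
E
```

```text
pics
scene [[0.64, 0.64, -0.42, 983.11], [0.77, -0.54, 0.35, -309.49], [-0.0, -0.54, -0.84, 921.2], [0.0, 0.0, 0.0, 1.0]] 385.4205555138531
top [[0.03, -1.0, 0.08, 512.2], [-1.0, -0.03, -0.03, 50.63], [0.03, -0.08, -1.0, 924.73], [0.0, 0.0, 0.0, 1.0]] 405.4898026984196
wrist [[0.24, -0.94, -0.25, 216.16], [-0.97, -0.23, -0.06, -590.33], [-0.0, 0.25, -0.97, 383.95], [0.0, 0.0, 0.0, 1.0]] 354.31062224619626
{'t': 0.15, 'joints': array([-1.43859154e+00,  4.91421833e-01,  1.55927485e+00,  2.08833257e-06,
        1.09169360e+00, -1.05591237e-01]), 'qvel': array([-1.16265268e-03, -9.70739010e-04, -2.21014314e-03, -9.11293270e-04,
        7.87226411e-04, -7.99710424e-05]), 'tau': array([-5.79922380e-04, -6.12897778e+01, -2.58277559e+01,  6.92141033e-02,
        4.73233836e-02, -8.16710872e-05]), 'eef_pos': array([ 147.23419783, -607.25915125,  228.20744346]), 'tcp_rot': array([-3.14150675e+00,  7.92988669e-04, -1.33300123e+00]), 'ft_force': array([-0.52672215,  0.11025243,  0.05895916]), 'moment': array([ 0.00819618,  0.0150251 , -0.02073124]), 'opening': 0.9993000565188509}
```

View pics/top0.png

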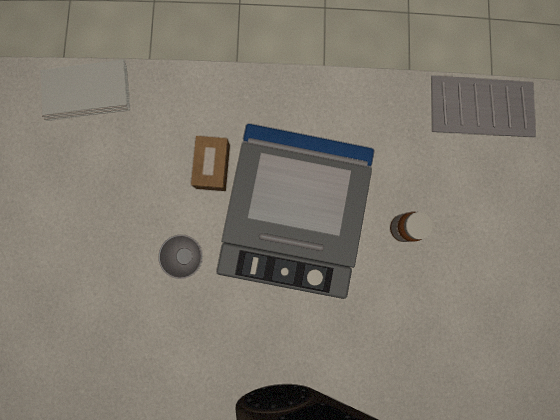

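View pics/scene0.png

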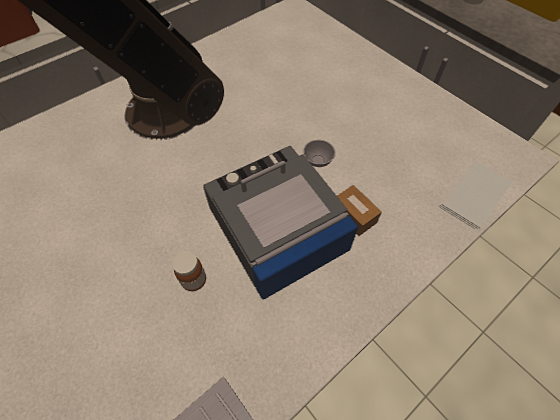

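Top view: the bar key is at about (254,265), small key (284,271), big key (315,277), handle (262,237)–(323,248), bowl (181,256), carton (210,162) and jar (412,226). In the scene view the keys are at about (273,160), (253,168) and (232,178), with the handle around (265,174).

```bash
python3 - <<'E'
from h import *
import pickle
C=pickle.load(open("c0.pkl","rb"))
def blobs(c,box,th):
    x0,y0,x1,y1=box; g=c["img"][y0:y1,x0:x1].min(2)
    n,l,s,ce=cv2.connectedComponentsWithStats((g>th).astype(np.uint8))
    return [(ce[i]+[x0,y0],s[i,4],s[i,2:4]) for i in range(1,n) if s[i,4]>5]
t=C["top"];s=C["scene"]
for b in blobs(t,(236,252,332,292),140): print("top",b, plane(t,b[0],131).round(1))
for b in blobs(s,(220,148,284,188),140): print("scene",b, plane(s,b[0],131).round(1))
print("handle top ends z178",plane(t,[(262,237),(323,248)],178).round(1))
a=cv2.resize(t["img"][225:300,210:360],None,fx=5,fy=5,interpolation=cv2.INTER_CUBIC)[:, :750]
b=cv2.resize(s["img"][145:195,210:310],None,fx=7,fy=7,interpolation=cv2.INTER_CUBIC)[:230*2]
cv2.imwrite("pics/cr.png",cv2.resize(np.vstack([a,np.pad(b,((0,0),(0,50),(0,0)))]),None,fx=.8,fy=.8)[:600,:,::-1])
E
```

```text
scene (array([257.86013986, 156.04195804]), np.int32(143), array([45, 22], dtype=int32)) [[443.2  57.5 131. ]]
scene (array([273.04347826, 158.65217391]), np.int32(23), array([7, 8], dtype=int32)) [[475.8  82.6 131. ]]
scene (array([221.        , 160.81818182]), np.int32(11), array([4, 4], dtype=int32)) [[394.  -26.1 131. ]]
scene (array([252.75      , 167.66666667]), np.int32(12), array([4, 4], dtype=int32)) [[465.2  23.6 131. ]]
scene (array([223.27272727, 173.81818182]), np.int32(11), array([7, 5], dtype=int32)) [[432.5 -46.1 131. ]]
scene (array([232.14583333, 177.39583333]), np.int32(48), array([11,  9], dtype=int32)) [[456.2 -35.4 131. ]]
handle top ends z178 [[529.2  69.5 178. ]
 [512.5 -43.4 178. ]]
```

View pics/cr.png

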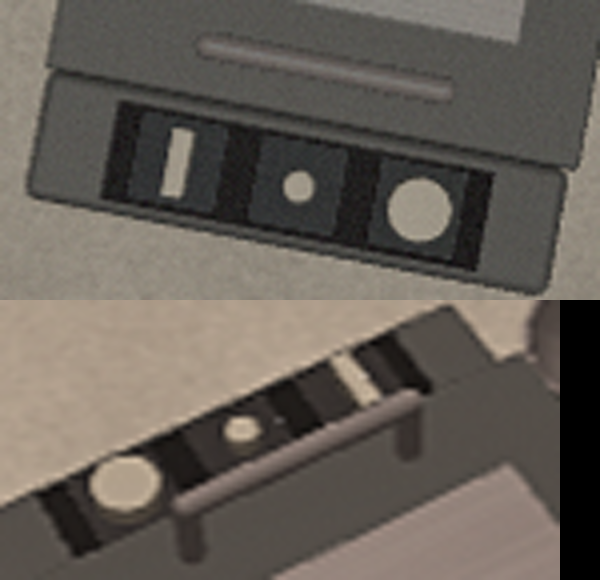

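The crop confirms the order bar, small, big from left (+y) to right, with the handle parallel behind them. Next I triangulate.

```bash
python3 - <<'E'
from h import *
import pickle
C=pickle.load(open("c0.pkl","rb"));t=C["top"];s=C["scene"]
x0,y0,x1,y1=240,255,328,289; g=t["img"][y0:y1,x0:x1].min(2)
n,l,st,ce=cv2.connectedComponentsWithStats((g>100).astype(np.uint8))
T=sorted([tuple(ce[i]+[x0,y0]) for i in range(1,n) if 12<st[i,4]<400]);print(T,st[1:,4])
for nm,a,b in [("big",T[-1],(232.15,177.4)),("small",T[-2],(252.75,167.67)),("bar",T[0],(273.04,158.65)),("hR",(321.8,247.8),(243,181.2)),("hL",(260.8,236.3),(284.1,162))]:
    o,d=ray(t,a);o2,d2=ray(s,b);x,e=tri([(o,d[0]),(o2,d2[0])]);z=178 if nm[0]=="h" else 131
    print(nm,x.round(1),np.round(e,1),"top@z",plane(t,a,z).round(1),"scene@z",plane(s,b,z).round(1))
print("jar top",plane(t,(419,226),110).round(),"bowl",plane(t,(181,256),40).round(),"carton",plane(t,[(197,136),(229,139),(224,189),(192,186)],60).round().tolist())
E
```

```text
[(np.float64(253.77906976744185), np.float64(265.25581395348837)), (np.float64(256.54330708661416), np.float64(285.1771653543307)), (np.float64(284.1162790697674), np.float64(271.1162790697674)), (np.float64(314.40314136125653), np.float64(277.0366492146597))] [ 86  43 191 254]
big [455.3 -34.4 129.1] [0.4 0.4] top@z [[455.7 -33.8 131. ]] scene@z [[456.3 -35.4 131. ]]
small [464.9  24.8 129.7] [0.8 0.8] top@z [[465.4  25.5 131. ]] scene@z [[465.2  23.6 131. ]]
bar [474.5  84.4 128.4] [0.6 0.6] top@z [[475.   84.8 131. ]] scene@z [[475.8  82.6 131. ]]
hR [513.5 -40.  179.7] [1.1 1.1] top@z [[512.8 -41.1 178. ]] scene@z [[513.2 -38.6 178. ]]
hL [531.   72.6 178.1] [1. 1.] top@z [[530.5  71.8 178. ]] scene@z [[531.5  73.4 178. ]]
jar top [[ 563. -248.  110.]] bowl [[486. 247.  40.]] carton [[746.0, 221.0, 60.0], [742.0, 152.0, 60.0], [632.0, 158.0, 60.0], [636.0, 226.0, 60.0]]
```

Two-view heights fit: keys 128–130 (131 expected), handle 178–180 (178 expected). Key pitch is 60, key to handle is 57.6, and the bath yaw is about -9.1°. I'll close the fingers, turn the jaws along the bath's y so the body stays clear of the handle, and move above the bar key.

```bash
python3 -m handwheel '[{"hand":0,"x":0.32,"y":0.1,"z":0,"spin":-4.5},{"hand":0,"x":0.32,"y":0.1,"z":0,"spin":-4.5},{"hand":0,"x":0.32,"y":0.1,"z":0,"spin":-4.5},{"hand":0,"x":0.32,"y":0.1,"z":0,"spin":-4.5},{"hand":0,"x":0.32,"y":0.1,"z":0,"spin":-4.5},{"hand":0,"x":0.32,"y":0.1,"z":0,"spin":-4.5},{"hand":0,"x":0.32,"y":0.1,"z":0,"spin":-4.5},{"hand":0,"x":0.32,"y":0.1,"z":0,"spin":-4.5},{"hand":0,"x":0.3275,"y":0.6917,"z":0,"spin":-4.5},{"hand":0,"x":0.3275,"y":0.6917,"z":0,"spin":-4.5},{"hand":0,"x":0.3275,"y":0.6917,"z":0,"spin":-4.5},{"hand":0,"x":0.3275,"y":0.6917,"z":0,"spin":-4.5},{"hand":0,"x":0.3275,"y":0.6917,"z":0,"spin":-4.5},{"hand":0,"x":0.3275,"y":0.6917,"z":0,"spin":-4.5},{"hand":0,"x":0.3275,"y":0.6917,"z":0,"spin":-4.5},{"hand":0,"x":0.3275,"y":0.6917,"z":0,"spin":-4.5},{"hand":0,"x":0.3275,"y":0.6917,"z":0,"spin":-4.5},{"hand":0,"x":0.3275,"y":0.6917,"z":0,"spin":-4.5},{"hand":0,"x":0.3275,"y":0.6917,"z":0,"spin":-4.5},{"hand":0,"x":0.3275,"y":0.6917,"z":0,"spin":-4.5}]'
```

```text
t: 1.82
eef_pos: [472.0, -7.9, 228.7]
tcp_rot: [-3.142, -0.0, -1.726]
ft_force: [0.5, -0.3, 0.7]
opening: 0.009
```

```bash
python3 -m handwheel '[{"hand":0,"x":0.002,"y":0.07,"z":0,"spin":0},{"hand":0,"x":0.002,"y":0.07,"z":0,"spin":0},{"hand":0,"x":0.002,"y":0.07,"z":0,"spin":0},{"hand":0,"x":0.002,"y":0.07,"z":0,"spin":0},{"hand":0,"x":0.002,"y":0.07,"z":0,"spin":0},{"hand":0,"x":0.002,"y":0.07,"z":0,"spin":0}]'; python3 - <<'E'
from h import *
import pickle
c=read_camera("wrist");pickle.dump(c,open("c1.pkl","wb"))
cv2.imwrite("pics/w1.png",c["img"][:,:,::-1]);print(state()["eef_pos"])
E
```

```text
t: 2.32
eef_pos: [474.5, 59.2, 228.6]
tcp_rot: [3.141, -0.0, -1.727]
ft_force: [0.4, 0.2, -0.3]
opening: 0.005
[474.48397638  59.095759   228.60684204]
```

View pics/w1.png

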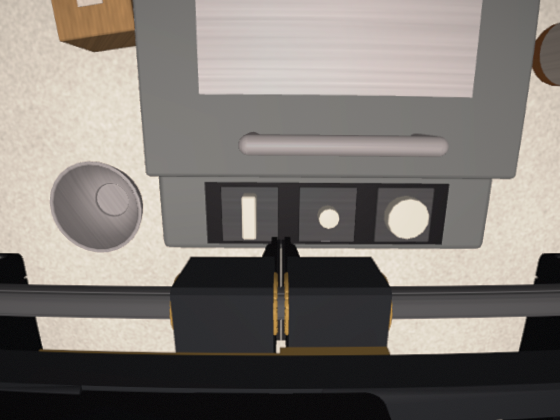

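Wrist view: bar key (249,217), small key (329,218), big key (408,218), handle (241,145)–(446,146), all untouched.

```bash
python3 - <<'E'
from h import *
import pickle
c=pickle.load(open("c1.pkl","rb"))
x0,y0,x1,y1=225,190,440,241; g=c["img"][y0:y1,x0:x1].min(2)
n,l,st,ce=cv2.connectedComponentsWithStats((g>130).astype(np.uint8))
for i in range(1,n):
    if st[i,4]>100: print(ce[i]+[x0,y0],st[i],plane(c,ce[i]+[x0,y0],131).round(1))
print("handle",plane(c,[(241,145),(446,146)],178).round(1))
print("lid front edge",plane(c,[(147,176),(516,178)],143).round(1))
E
```

```text
[248.41761827 217.29853181] [ 16   6  15  44 613] [[475.7  83.5 131. ]]
[408.02886115 218.55304212] [ 163    9   41   40 1282] [[456.1 -34.5 131. ]]
[328.66025641 218.28205128] [ 94  19  20  20 312] [[465.6  24.6 131. ]]
handle [[531.8  73.6 178. ]
 [513.2 -44.3 178. ]]
lid front edge [[ 519.2  146.2  143. ]
 [ 478.  -109.6  143. ]]
```

```bash
python3 -m handwheel '[{"hand":0,"x":0.0005,"y":0.025,"z":0},{"hand":0,"x":0.0005,"y":0.025,"z":-0.04},{"hand":0,"x":0.0005,"y":0.025,"z":-0.07},{"hand":0,"x":0.0005,"y":0.025,"z":-0.08},{"hand":0,"x":0.0005,"y":0.025,"z":-0.085},{"hand":0,"x":0.0005,"y":0.025,"z":-0.09},{"hand":0,"x":0.0005,"y":0.025,"z":-0.09},{"hand":0,"x":0.0005,"y":0.025,"z":-0.09},{"hand":0,"x":0.0005,"y":0.025,"z":-0.09}]'
```

```text
invalid input
```

```bash
python3 -m handwheel '[{"hand":0,"x":0.0005,"y":0.025,"z":0,"spin":0},{"hand":0,"x":0.0005,"y":0.025,"z":-0.04,"spin":0},{"hand":0,"x":0.0005,"y":0.025,"z":-0.07,"spin":0},{"hand":0,"x":0.0005,"y":0.025,"z":-0.08,"spin":0},{"hand":0,"x":0.0005,"y":0.025,"z":-0.085,"spin":0},{"hand":0,"x":0.0005,"y":0.025,"z":-0.09,"spin":0},{"hand":0,"x":0.0005,"y":0.025,"z":-0.09,"spin":0},{"hand":0,"x":0.0005,"y":0.025,"z":-0.09,"spin":0},{"hand":0,"x":0.0005,"y":0.025,"z":-0.09,"spin":0}]'
```

```text
t: 3.12
eef_pos: [475.1, 84.5, 139.8]
tcp_rot: [-3.141, -0.0, -1.727]
ft_force: [-4.0, -1.7, 5.6]
opening: 0.004
```

```bash
python3 -m handwheel '[{"hand":0,"x":0,"y":0,"z":-0.002,"spin":0},{"hand":0,"x":0,"y":0,"z":-0.002,"spin":0},{"hand":0,"x":0,"y":0,"z":-0.002,"spin":0}]'; python3 -c "
from cell import state;print(state())"
```

```text
t: 3.37
eef_pos: [475.2, 84.5, 139.4]
tcp_rot: [-3.139, 0.0, -1.727]
ft_force: [-10.0, -2.3, 28.7]
opening: 0.006
{'t': 3.3667, 'joints': array([ 3.91869261e-02,  4.16215897e-01,  2.00025683e+00, -5.43219075e-04,
        7.22840228e-01,  1.76610021e+00]), 'qvel': array([-1.85236598e-04,  6.42866325e-05, -1.84591343e-04, -1.41842154e-04,
       -1.86629663e-03, -8.65776016e-04]), 'tau': array([ 5.06524241e-02, -3.52051234e+01, -1.73286653e+01,  2.75417520e-01,
       -2.85886243e+00, -3.49204689e-03]), 'eef_pos': array([475.21592069,  84.4896851 , 139.35129443]), 'tcp_rot': array([-3.13928645e+00,  8.89667889e-05, -1.72650621e+00]), 'ft_force': array([-9.99346303, -2.28709326, 28.65431013]), 'moment': array([-0.31919025,  1.99989193,  0.03016929]), 'opening': 0.005699298593808443}
```

Bottomed out (force jumped to 29 N). Raise, move to the small key, and press.

```bash
python3 -m handwheel '[{"hand":0,"x":0,"y":0,"z":0.012,"spin":0},{"hand":0,"x":0,"y":0,"z":0.03,"spin":0},{"hand":0,"x":0,"y":0,"z":0.03,"spin":0},{"hand":0,"x":-0.005,"y":-0.03,"z":0.03,"spin":0},{"hand":0,"x":-0.0098,"y":-0.0598,"z":0.03,"spin":0},{"hand":0,"x":-0.0098,"y":-0.0598,"z":0.03,"spin":0},{"hand":0,"x":-0.0098,"y":-0.0598,"z":0.015,"spin":0},{"hand":0,"x":-0.0098,"y":-0.0598,"z":0.008,"spin":0},{"hand":0,"x":-0.0098,"y":-0.0598,"z":0.004,"spin":0},{"hand":0,"x":-0.0098,"y":-0.0598,"z":0.001,"spin":0},{"hand":0,"x":-0.0098,"y":-0.0598,"z":0.001,"spin":0},{"hand":0,"x":-0.0098,"y":-0.0598,"z":0.001,"spin":0},{"hand":0,"x":-0.0098,"y":-0.0598,"z":0.001,"spin":0}]'
```

```text
t: 4.45
eef_pos: [465.4, 25.1, 139.4]
tcp_rot: [-3.14, -0.001, -1.725]
ft_force: [-7.6, -5.8, 26.3]
opening: 0.003
```

Both keys bottomed. Raise, turn 90°, open, and go above the handle.

```bash
python3 -m handwheel '[{"hand":0,"x":0,"y":0,"z":0.015,"spin":0},{"hand":0,"x":0,"y":0,"z":0.05,"spin":0},{"hand":0.055,"x":0,"y":0,"z":0.092,"spin":0},{"hand":0.055,"x":0.03,"y":-0.005,"z":0.092,"spin":18},{"hand":0.055,"x":0.057,"y":-0.0092,"z":0.092,"spin":18},{"hand":0.055,"x":0.057,"y":-0.0092,"z":0.092,"spin":18},{"hand":0.055,"x":0.057,"y":-0.0092,"z":0.092,"spin":18},{"hand":0.055,"x":0.057,"y":-0.0092,"z":0.092,"spin":18},{"hand":0.055,"x":0.057,"y":-0.0092,"z":0.092,"spin":18},{"hand":0.055,"x":0.057,"y":-0.0092,"z":0.092,"spin":18},{"hand":0.055,"x":0.057,"y":-0.0092,"z":0.092,"spin":18},{"hand":0.055,"x":0.057,"y":-0.0092,"z":0.092,"spin":18},{"hand":0.055,"x":0.057,"y":-0.0092,"z":0.092,"spin":18},{"hand":0.055,"x":0.057,"y":-0.0092,"z":0.092,"spin":18},{"hand":0.055,"x":0.057,"y":-0.0092,"z":0.092,"spin":18},{"hand":0.055,"x":0.057,"y":-0.0092,"z":0.092,"spin":18},{"hand":0.055,"x":0.057,"y":-0.0092,"z":0.092,"spin":18},{"hand":0.055,"x":0.057,"y":-0.0092,"z":0.092,"spin":18}]'; python3 - <<'E'
from h import *
c=read_camera("scene");cv2.imwrite("pics/s2.png",cv2.resize(c["img"][80:260,130:390],None,fx=2.5,fy=2.5)[:,:,::-1])
E
```

```text
t: 5.95
eef_pos: [522.1, 16.5, 229.6]
tcp_rot: [-3.142, 0.0, -0.157]
ft_force: [0.0, 0.9, 0.3]
opening: 0.579
```

View pics/s2.png

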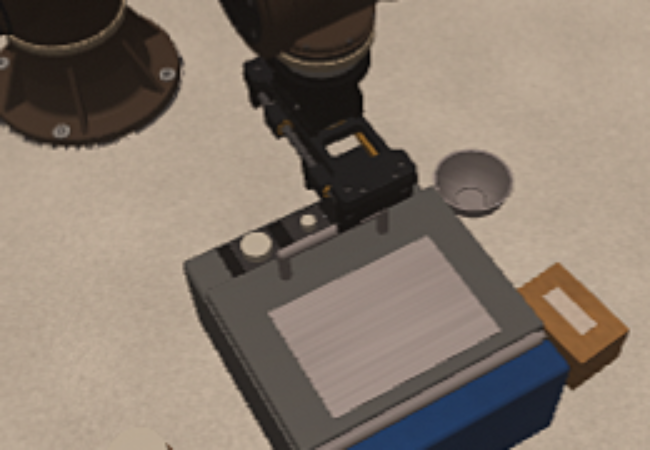

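The gripper stands open above the handle, spanning it, and the bowl and carton are undisturbed. Descend and close.

```bash
python3 -m handwheel '[{"hand":0.055,"x":0,"y":-0.001,"z":-0.02,"spin":0},{"hand":0.055,"x":0,"y":-0.001,"z":-0.04,"spin":0},{"hand":0.055,"x":0,"y":-0.001,"z":-0.056,"spin":0},{"hand":0.055,"x":0,"y":-0.001,"z":-0.056,"spin":0},{"hand":0.005,"x":0,"y":-0.001,"z":-0.056,"spin":0},{"hand":0.005,"x":0,"y":-0.001,"z":-0.056,"spin":0},{"hand":0.005,"x":0,"y":-0.001,"z":-0.056,"spin":0},{"hand":0.005,"x":0,"y":-0.001,"z":-0.056,"spin":0},{"hand":0.005,"x":0,"y":-0.001,"z":-0.056,"spin":0},{"hand":0.005,"x":0,"y":-0.001,"z":-0.056,"spin":0},{"hand":0.005,"x":0,"y":-0.001,"z":-0.056,"spin":0},{"hand":0.005,"x":0,"y":-0.001,"z":-0.056,"spin":0}]'
python3 - <<'E'
import numpy as np
r=np.hypot(180,47);p=np.arctan2(47,180);y=np.radians(-9.1)
for th in list(range(0,61,4)):
    a=p+np.radians(th);f=180-r*np.cos(a);print(th,np.round([f*np.cos(y),f*np.sin(y),r*np.sin(a)-47],1))
E
```

```text
t: 7.0
eef_pos: [522.8, 15.1, 173.9]
tcp_rot: [-3.142, -0.002, -0.155]
ft_force: [3.5, -0.7, -1.0]
opening: 0.118
0 [ 0. -0. -0.]
4 [ 3.7 -0.6 12.4]
8 [ 8.2 -1.3 24.6]
12 [13.5 -2.2 36.4]
16 [19.7 -3.2 47.8]
20 [26.6 -4.3 58.7]
24 [34.2 -5.5 69.1]
28 [42.6 -6.8 79. ]
32 [51.6 -8.3 88.2]
36 [61.2 -9.8 96.8]
40 [ 71.4 -11.4 104.7]
44 [ 82.1 -13.2 111.8]
48 [ 93.3 -14.9 118.2]
52 [104.9 -16.8 123.8]
56 [116.8 -18.7 128.5]
60 [129.1 -20.7 132.4]
```

```bash
python3 -m handwheel '[{"hand":0.005,"x":0.001,"y":0,"z":0.006,"spin":0},{"hand":0.005,"x":0.0037,"y":-0.0006,"z":0.0124,"spin":0},{"hand":0.005,"x":0.006,"y":-0.001,"z":0.0185,"spin":0},{"hand":0.005,"x":0.0082,"y":-0.0013,"z":0.0246,"spin":0},{"hand":0.005,"x":0.0108,"y":-0.0017,"z":0.0305,"spin":0},{"hand":0.005,"x":0.0135,"y":-0.0022,"z":0.0364,"spin":0},{"hand":0.005,"x":0.0165,"y":-0.0027,"z":0.0421,"spin":0},{"hand":0.005,"x":0.0197,"y":-0.0032,"z":0.0478,"spin":0},{"hand":0.005,"x":0.0231,"y":-0.0037,"z":0.0533,"spin":0},{"hand":0.005,"x":0.0266,"y":-0.0043,"z":0.0587,"spin":0},{"hand":0.005,"x":0.0304,"y":-0.0049,"z":0.0639,"spin":0},{"hand":0.005,"x":0.0342,"y":-0.0055,"z":0.0691,"spin":0},{"hand":0.005,"x":0.0342,"y":-0.0055,"z":0.0691,"spin":0}]'
```

```text
t: 8.08
eef_pos: [556.1, 9.6, 244.0]
tcp_rot: [3.141, 0.001, -0.155]
ft_force: [-6.5, -0.9, -0.0]
opening: 0.116
```

```bash
python3 -m handwheel '[{"hand":0.005,"x":0.0041,"y":-0.0006,"z":0.005,"spin":0},{"hand":0.005,"x":0.0084,"y":-0.0013,"z":0.0099,"spin":0},{"hand":0.005,"x":0.0128,"y":-0.002,"z":0.0146,"spin":0},{"hand":0.005,"x":0.0174,"y":-0.0028,"z":0.0191,"spin":0},{"hand":0.005,"x":0.0221,"y":-0.0035,"z":0.0235,"spin":0},{"hand":0.005,"x":0.027,"y":-0.0043,"z":0.0277,"spin":0},{"hand":0.005,"x":0.032,"y":-0.0051,"z":0.0318,"spin":0},{"hand":0.005,"x":0.0372,"y":-0.0059,"z":0.0356,"spin":0},{"hand":0.005,"x":0.0425,"y":-0.0068,"z":0.0393,"spin":0},{"hand":0.005,"x":0.0479,"y":-0.0077,"z":0.0427,"spin":0},{"hand":0.005,"x":0.0535,"y":-0.0085,"z":0.046,"spin":0},{"hand":0.005,"x":0.0591,"y":-0.0094,"z":0.0491,"spin":0},{"hand":0.005,"x":0.0648,"y":-0.0103,"z":0.052,"spin":0},{"hand":0.005,"x":0.0707,"y":-0.0113,"z":0.0547,"spin":0},{"hand":0.005,"x":0.0766,"y":-0.0122,"z":0.0571,"spin":0},{"hand":0.005,"x":0.0826,"y":-0.0132,"z":0.0594,"spin":0},{"hand":0.005,"x":0.0887,"y":-0.0142,"z":0.0615,"spin":0},{"hand":0.005,"x":0.0949,"y":-0.0152,"z":0.0633,"spin":0},{"hand":0.005,"x":0.0949,"y":-0.0152,"z":0.0633,"spin":0},{"hand":0.005,"x":0.0949,"y":-0.0152,"z":0.0633,"spin":0}]'
python3 - <<'E'
from h import *
import pickle
C={n:read_camera(n) for n in("scene","top","wrist")};pickle.dump(C,open("c3.pkl","wb"))
cv2.imwrite("pics/s3.png",cv2.resize(C["scene"]["img"][60:310,130:410],None,fx=2,fy=2)[:,:,::-1]);cv2.imwrite("pics/t3.png",C["top"]["img"][:,:,::-1])
s=state();print(s["eef_pos"],s["ft_force"],s["opening"],abs(s["qvel"]).max())
E
```

```text
t: 9.75
eef_pos: [651.4, -6.0, 307.5]
tcp_rot: [3.141, -0.001, -0.155]
ft_force: [-4.5, -2.8, 6.2]
opening: 0.117
[651.14329723  -5.87020819 307.43042284] [-5.09285381 -3.74447539  4.85010741] 0.11732839947370963 0.0021234858589335246
```

View pics/s3.png

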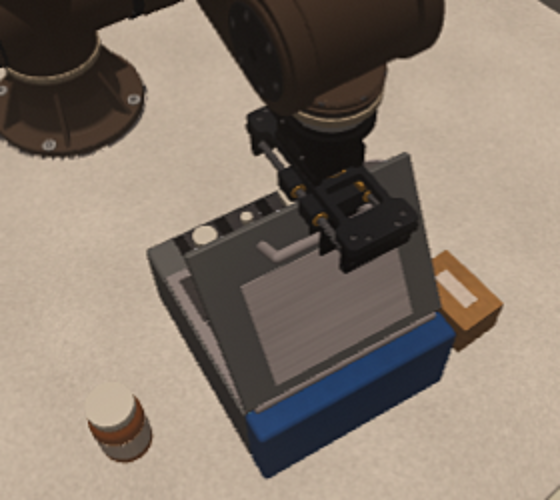

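View pics/t3.png

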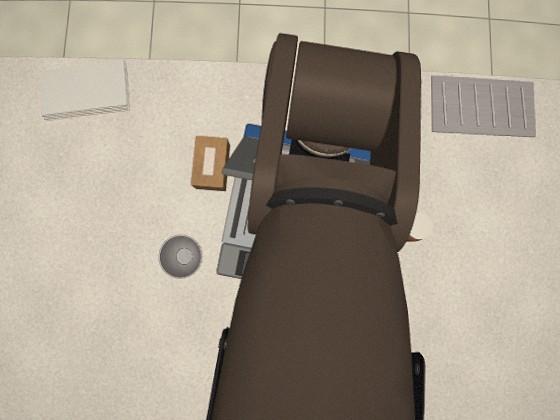

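The lid is up with the handle held; front corners are at about (333.5,136.5) and (222.5,186.5) in full-scene pixels. Bowl and carton are unmoved in the top view. One independent check of the angle, plus the object shifts, follows.

```bash
python3 - <<'E'
from h import *
import pickle
C=pickle.load(open("c3.pkl","rb"));c=C["scene"];C0=pickle.load(open("c0.pkl","rb"))
y=np.radians(-9.1);ex=np.array([np.cos(y),np.sin(y),0]);ey=np.array([-np.sin(y),np.cos(y),0])
H=np.array([522.6,15.5,131])+180*ex
for uv,sd in(((333.5,136.5),131),((222.5,186.5),-131)):
    o,d=ray(c,uv);d=d[0];p=o+d*((sd-(o-H)@ey)/(d@ey));q=p-H;a=-q@ex
    print("dist",np.hypot(a,q[2]).round(1),"angle of corner",np.degrees(np.arctan2(q[2],a)).round(1))
for n,b in(("top",(150,120,228,290)),("scene",(165,240,212,300)),("scene",(355,180,390,235))):
    x0,y0,x1,y1=b;print(n,cv2.phaseCorrelate(*[np.float32(k[n]["img"][y0:y1,x0:x1].mean(2)) for k in(C0,C)]))
print("TCP moved",np.degrees(np.arctan2(307.4-173.9+47,180-np.hypot(128.4,21.0))-np.arctan2(47,180)))
E
```

```text
dist 200.8 angle of corner 60.8
dist 210.7 angle of corner 63.9
top ((0.008111405287195339, 0.03718201528317877), 0.9738821452856063)
scene ((-0.0046882616998367155, 0.02107701281508767), 0.9967976400421725)
scene ((0.0007624908942744923, 0.0074245291589605245), 1.0031618426243465)
TCP moved 59.91423675957208
```

```bash
python3 -c "
from cell import job_done,state;print(job_done());s=state();print(s['t'],s['eef_pos'],s['opening'])"
```

```text
the job is handed in; nothing more can be done
None
the job is handed in; nothing more can be done
```

I pressed the bar key fully down and released it, then pressed the small round key. After that I gripped the lid's handle, raised the lid to about 60° and handed the job in while still holding it, at about 10 s of the 53 s. No verdict was reported.

- **Keys:** both presses bottomed out, with the wrist force at 29 N on the bar key and 26 N on the small key. I never moved over the big key. I did not measure how far the keys came back up.
- **Lid angle:** the gripper's travel along the lid's arc gives 59.9°. Two lid corners in the scene camera read 60.8° and 63.9°. About 3° comes off those if they lie on the panel's upper face, leaving roughly 57–61°. The second corner's distance from the hinge was 10 mm too long, so I trust it less.
- **Grip:** the opening held steady at about 11 mm on the 12 mm bar, and the arm was still.
- **Jar, bowl and carton:** the picture shift was under 0.05 pixels in every patch I compared, so they did not move.
- **After hand-in:** the state could no longer be read, so these checks are all from just before it.

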